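# Hold the dust enclosure's visor at its mark for the airflow reading

### The arm

A 6-joint arm with a two-finger parallel gripper is mounted at the origin on a cart in front of the work surface, level with it; the furniture and walls round the work are solid. World frame = base frame: x ahead of the robot, y to its left, z up, the work surface at z = 0. Lengths are in m, angles in rad, forces in N, time in s.
With the tool pointing down it reaches from about 0.325 to 0.775 m from the base axis. Payload 5.5 kg.
Tool frame: the origin (TCP) lies midway between the tips of the shut fingers; the grasp point (between the pads) lies robot.grip_depth behind it (robot.grip_depth is the distance from the TCP to the grasp point, in m); z points along the fingers, x is the direction in which the jaws open and shut, and the axes are right-handed (so a half turn about z gives the same grasp; the last joint's range is limited). The gripper opens to 88 mm and grips with 3 to 60 N. Pads are 20 mm wide; open, the fingers measure 115 mm over their backs; the gripper's body (75 mm by 178 mm) begins 61 mm behind the grasp point.
Start: joints at [-1.241, 0.091, 1.231, -0, 1.82, -0.057], TCP at [0.226, -0.556, 0.223] pointing down, gripper open.
Joint ranges: [-2.87, 2.87], [-0.86, 2.18], [0.17, 2.46], [-1.51, 4.65], [0.06, 2.69], [-2.65, 2.65]. Speed limits (rad/s): [2.57, 2.57, 3.01, 3.14, 3.14, 3.14].

### API

Orientations are given as a unit quaternion [x, y, z, w].
In Python, from workcell import status, cams, job, robot gives the robot as it stands.
- The arm moves only by the tool drive_tool, never from a script. Its argument "plan" is a list that holds one entry, the list of rows, each a list of 7 numbers: the turn, a rotation vector about the tool's x, y, z in rad, then the shift along the tool's x, y, z in mm, then the opening, from -1 (shut) to 1 (fully open). A call has 1 to 12 rows; each row shifts and turns the commanded pose from where the row before left it, along the tool's axes as they then stand; what a row does not reach is not made up. A row lasts 1/8 s, in which the tool goes at most 62.5 mm and 10.7 degrees, less where a joint would pass 70% of its speed; a pose out of reach is approached as far as the arm can. A call is refused whole if a number of a shift passes 62.5 or a number of a turn 0.188, either way. A call with a gripper value outside its range is refused whole. The fingers move at their own pace and stop on an object; "newtons" is the grip in N (left out, the last holds). Time passes only in rows, so rows that do not move let the fingers close. It gives the time, the measured TCP pose, the force and the opening at its end, in the units of the state.
- status.get_obs(): the state, without advancing time (a new reading comes with each control period).
- cams.read_camera(name): name is "side" or "top" or "wrist"; returns a dict with "frame" (480x640x3 uint8, red, green, blue), "depth" (480x640 float32, m along the optical axis (not along the pixel's ray), 0 where there is no reading), "fx", "fy", "cx", "cy" (pixels), "T" (4x4, takes a point from camera to world coordinates); the wrist camera has in their place "mount" (4x4, takes a point from camera to tool coordinates, whose origin is the TCP and whose axes are the tool frame's). Camera axes: x right, y down, z forward; pixel columns grow to the right and rows downward; lengths in m; the calibration is good to about 2 mm. A picture is of the moment at which its call begins: read the wrist's pose just before it.
- job.sign_off(): hands the job in, once; it reports no verdict.
The state is a dict: "time": time; "qpos": joint angles; "joint_velocities": joint speeds; "tau": joint torques, N m; "tcp_pos": TCP position; "tcp_rot": TCP orientation; "contact_force": force on the tool from outside, world axes, zero at the start; "torque": the same for the moment, N m; "gripper_width": finger opening in m.
Only numpy, scipy, OpenCV 4.12 (cv2) and the standard library are available. Lean on these libraries where they do the work, as an engineer would, in place of code of your own. Each camera call takes 0.05 s, during which the arm holds its last target.

### The job

The small bench dust enclosure is due its airflow reading: push its drop-down front flap up until it is fully shut, then swing the clear visor up until the pointer on its side stands tip to tip with the index that is set on the quadrant. Finish while still holding the visor steady there, so that I can take the reading; it falls shut if you let go, and it must not drop. Leave the index as it is set and the wash bottle and the vial standing where they are.

Things in the scene. Friction and masses are not known exactly. Their poses are not given: they have to be found in the camera images.
- enclosure: white sheet-metal dust enclosure fixed on the bench, 220 wide, 200 deep, 205 high. Origin: centre of its underside; z up, +x from its front (flap and sloping visor, facing roughly the robot) to its back (grey fan housing), +y to its left seen from the robot. On its left (+y) cheek, concentric with the visor hinge, is the quadrant: an aluminium sector plate of 124 radius with an arc slot.
- flap (a joint): bottom-hinged front flap of white sheet, 206 wide, 104 high, hinged along the enclosure's y axis at its foot. 0 = shut (it then leans back 15 degrees and stays shut by its own weight), 0.8 rad = down, leaning forward on two lugs, as it is found. About 0.2 kg, no latch, no spring, hardly any friction.
- flap_hinge (a point): point on the flap's hinge line, in the middle of its width, 30 above the bench.
- flap_knob (a point): centre of the flap's black ball knob, 28 in diameter, on an 8 thick stem that stands 50 out from the flap's outer face, 85 up the flap from its hinge, in the middle of its width. It lies about 77 above the bench with the flap down and about 125 with it shut.
- visor (a joint): clear visor in an aluminium frame, 220 wide, 143 from hinge to lower edge, hinged at its top along the enclosure's y axis. 0 = shut (sloping 26.6 degrees down to the front), growing as its lower edge swings up; stops at 1.25 rad, never past upright. About 0.4 kg (up to a quarter more or less), no stay, no spring: it falls shut from any angle when let go.
- visor_hinge (a point): point on the visor's hinge line, in the middle of its width, 195 above the bench.
- visor_knob (a point): centre of the visor's black ball knob, 28 in diameter, on an 8 thick stem, 46 out from the hinge plane of the visor on its upper face, 102 from the hinge, in the middle of its width; about 190 above the bench with the visor shut.
- visor_pointer (a point): tip of the steel pointer that the visor carries round the rim of the quadrant, 108 from the hinge axis, 125 to the left (+y) of the enclosure's middle; it turns with the visor.
- index_tip (a point): tip of the brass index, a tongue under a 17 thick thumbscrew clamped through the quadrant's arc slot (a like tongue backs it on the inner face), 108 from the hinge axis, in the plane of the pointer's tip. It marks the wanted opening, set somewhere between 0.65 and 1.0 rad of visor opening; the two tips coincide when the visor stands at the mark.
- wash_bottle: white squeeze wash bottle, 68 in diameter, 191 high, standing loose on the bench to the left of the enclosure. Origin at its underside, 14 off the bottle's axis.
- vial: glass sample vial with a white cap, 27 in diameter, 72 high, standing loose on the bench between the enclosure and the hand meter. Origin at the centre of its underside.

How it is judged:
On the way, in this order (a step that is already met when the one before it is completed fails the run):
1. the front flap is pushed up and fully shut (value of joint flap below 0.06 rad), for 0.3 s.
2. the visor is raised to the index (distance between visor_pointer and index_tip below 0.008 m and value of joint visor above 0.5 rad), for 0.3 s.
At the end, for the whole second after the job is handed in: the flap is shut (within 0.06 rad), the visor stands still with its pointer tip within 8 mm of the index tip (about 4 degrees), and the robot is holding it there; nothing is let go (all of step 2 and value of joint flap below 0.06 rad and velocity of joint visor between -0.1 and 0.1 rad/s and contact force between any of the fingers, the arm and visor above 0.5 N); the arm keeps its last pose, push and grip.
It fails at once if the index is shifted on the quadrant (more than 5 mm) (distance of index_tip from where it was at the start of the episode above 0.005 m).
It fails at once if the visor is dropped (closes faster than 2.5 rad/s) (velocity of joint visor below -2.5 rad/s).
It fails at once if the wash bottle or the vial is knocked out of place (more than 30 mm) (distance of any of wash_bottle, vial from where it was at the start of the episode above 0.03 m).
It also fails if it takes over 48 s, if anything falls off the work surface, if the arm or the gripper's body presses on something with over 40 N, if the wrist force passes 120 N, or if a joint passes its speed limit or range.

## Working session

There is one attempt and no reset: what is moved stays moved. The work goes in short steps, Python scripts to look and compute and a tool call to move; the robot and the scene stay as the last step left them, time stands still between calls to the robot, and variables do not carry over. Pictures are saved under pics/ and viewed, and the job is handed in when it is done.

Besides the shell and the picture viewer there is one more tool, called after "Request:" as name([rows], argument=value, ...), one row to a line, values as JSON. drive_tool: Moves the arm, as the interface text tells. Its arguments: {"type":"object","properties":{"plan":{"type":"array","items":{"type":"array","items":{"type":"array","items":{"type":"number"}}}},"newtons":{"type":"number"}},"required":["plan"]}

```bash
ls; mkdir -p pics
python3 - <<'E'
from workcell import status,cams,job,robot
import cv2,numpy as np
o=status.get_obs();print(o);print([ (a,getattr(robot,a)) for a in dir(robot) if a[0]!='_'])
for n in ['side','top','wrist']:
    c=cams.read_camera(n);cv2.imwrite(f'pics/{n}0.png',c['frame'][:,:,::-1]);np.savez(f'pics/{n}0.npz',**c)
    print(n,c['fx'],c['cx'],c['cy'],c.get('T',c.get('mount')))
E
```

```text
pics
{'time': 0.0, 'qpos': array([-1.24070759e+00,  9.18220378e-02,  1.23185182e+00,  3.34256650e-05,
        1.81980359e+00, -5.67034990e-02]), 'joint_velocities': array([ 0.00115505, -0.00096003, -0.00025792,  0.00141246, -0.00014835,
        0.00120843]), 'tau': array([ 2.83046851e-03, -4.46453762e+01, -4.06440246e+01,  7.01655820e-02,
        2.95080326e-02, -1.22651022e-04]), 'tcp_pos': array([ 0.22624377, -0.55539457,  0.22154817]), 'tcp_rot': array([ 8.29827077e-01, -5.58019833e-01, -7.41178457e-04, -5.82265912e-04]), 'contact_force': array([-0.20016391,  1.19004178, -0.69991907]), 'torque': array([ 0.01110876, -0.01914463, -0.00240742]), 'gripper_width': 0.08765212205318537}
[('IKError', <class 'workcell.IKError'>), ('grip_depth', 0.0187)]
side 522.1908747541604 310.28595601583663 244.36353639963374 [[-0.69870436  0.53782758 -0.47175599  1.04590943]
 [ 0.71539865  0.52905903 -0.4564004   0.18094781]
 [ 0.00412204 -0.65638254 -0.75441697  0.89006738]
 [ 0.          0.          0.          1.        ]]
top 494.16931921172414 315.90389083797106 240.88438647731948 [[-0.02883192 -0.9926261   0.11773762  0.4910828 ]
 [-0.99958047  0.02830604 -0.00613657 -0.27527548]
 [ 0.00275863 -0.11786515 -0.99302578  0.97191821]
 [ 0.          0.          0.          1.        ]]
wrist 348.48485421003465 319.4693917946846 237.55713804326226 [[ 9.99999832e-01  5.61478299e-04  1.47101735e-04  1.31192841e-03]
 [-5.80387829e-04  9.70270736e-01  2.42021408e-01 -6.62514823e-02]
 [-6.83874039e-06 -2.42021452e-01  9.70270899e-01 -1.62025976e-01]
 [ 0.00000000e+00  0.00000000e+00  0.00000000e+00  1.00000000e+00]]
```

View pics/side0.png

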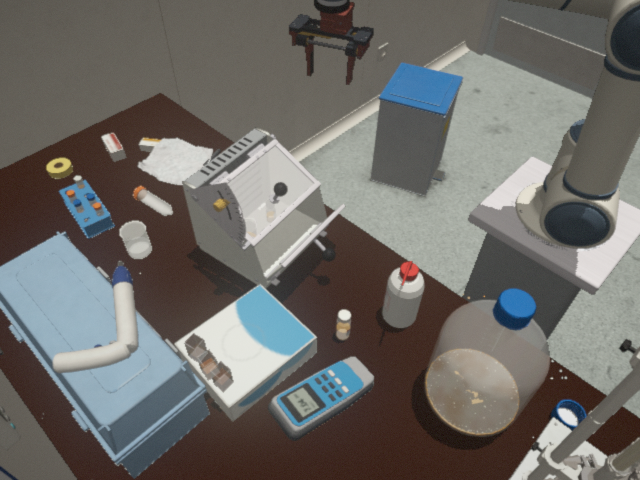

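View pics/top0.png

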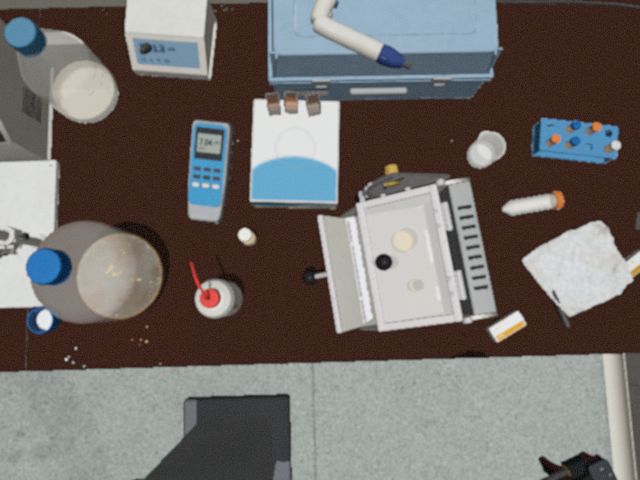

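View pics/wrist0.png

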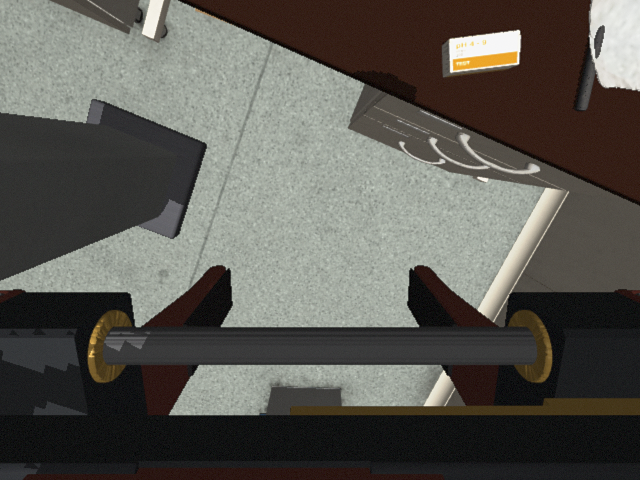

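```bash
cat > h.py <<'E'
import numpy as np,cv2
from scipy.spatial.transform import Rotation as R
def load(n): return dict(np.load(f'pics/{n}.npz'))
def px(c,u,v,d=None,T=None):
    d=c['depth'][int(round(v)),int(round(u))] if d is None else d
    p=np.array([(u-c['cx'])/c['fx']*d,(v-c['cy'])/c['fy']*d,d,1])
    return ((c['T'] if T is None else T)@p)[:3]
def proj(c,P,T=None):
    q=np.linalg.inv(c['T'] if T is None else T)@np.append(P,1)
    return np.array([q[0]/q[2]*c['fx']+c['cx'],q[1]/q[2]*c['fy']+c['cy']])
def crop(n,u0,v0,w,h,k,out):
    im=cv2.imread(f'pics/{n}.png')[v0:v0+h,u0:u0+w]
    im=cv2.resize(im,None,fx=k,fy=k,interpolation=cv2.INTER_CUBIC);cv2.imwrite(f'pics/{out}.png',im)
E
python3 - <<'E'
from h import *
crop('top0',300,150,200,190,4 if 0 else 3.15,'t1'); crop('side0',170,120,190,170,4,'s1')
E
```

```text
(no output)
```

View pics/t1.png

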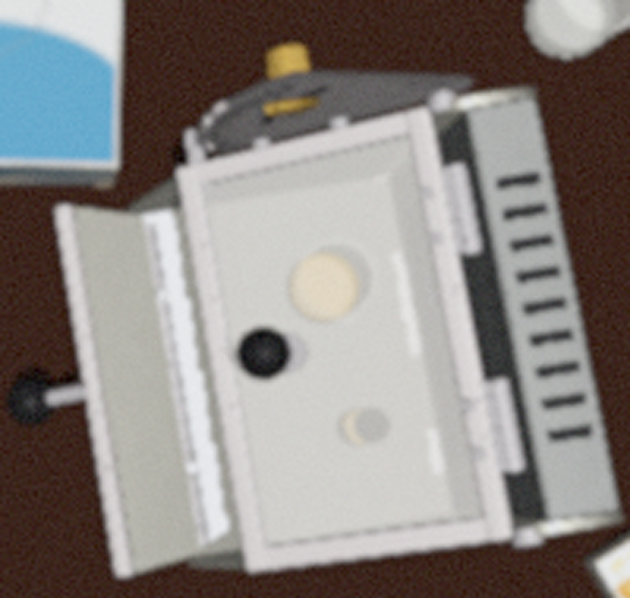

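View pics/s1.png

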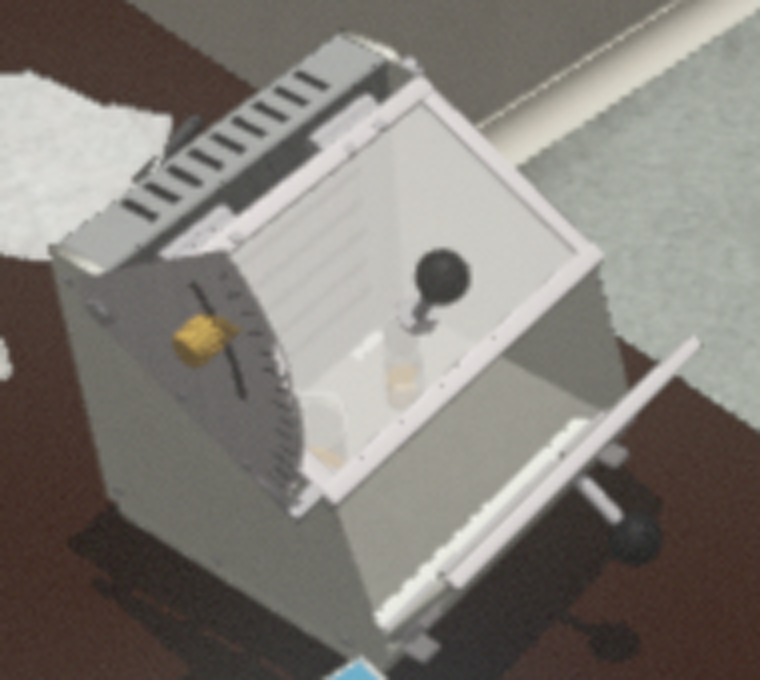

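```bash
cat >> h.py <<'E'
def atz(c,u,v,z):
    a=px(c,u,v,0.);b=px(c,u,v,1.);t=(z-a[2])/(b[2]-a[2]);return a+t*(b-a)
E
python3 - <<'E'
from h import *
np.set_printoptions(precision=4,suppress=True)
c=load('top0');s=load('side0')
tp=lambda u,v:(300+u/3.15,150+v/3.15)
sp=lambda u,v:(170+u/4,120+v/4)
print('depth knob top/flap', px(c,*tp(263,353)),px(c,*tp(32,397)))
print('visor knob', K:=atz(c,*tp(263,353),.190), atz(s,*sp(441,277),.190))
print('flap knob', F:=atz(c,*tp(32,397),.0774), atz(s,*sp(633,537),.0774))
for n,p in dict(vfl=(180,170),vfr=(250,570),vbl=(432,110),vbr=(510,535),ffl=(62,207),ffr=(122,575),fanbl=(535,92),fanbr=(620,520),thumb=(288,60)).items(): print(n,px(c,*tp(*p)),px(c,*tp(*p)[:2]) is None)
print('thumb side',px(s,*sp(200,340)),'tongue tip',px(s,*sp(232,328)))
d=K-F;yaw=np.arctan2(d[1],d[0]);print('yaw',yaw,np.linalg.norm(d[:2]))
# bottle, vial
for p in [(210,296),(217,298),(247,236)]: print(px(c,*p))
E
```

```text
depth knob top/flap [ 0.546  -0.3845  0.2025] [ 0.5327 -0.2687  0.0934]
visor knob [ 0.5469 -0.3863  0.19  ] [ 0.5471 -0.3843  0.19  ]
flap knob [ 0.5335 -0.2686  0.0774] [ 0.5312 -0.2661  0.0774]
vfl [ 0.6517 -0.353   0.1379] False
vfr [ 0.4269 -0.3994 -0.0012] False
vbl [ 0.6672 -0.4762  0.1992] False
vbr [ 0.4532 -0.503   0.1966] False
ffl [ 0.6361 -0.2884  0.1202] False
ffr [ 0.4264 -0.3202  0.0028] False
fanbl [ 0.7231 -0.5954 -0.0028] False
fanbr [ 0.4508 -0.6297 -0.0011] False
thumb [ 0.6839 -0.3973  0.2419] False
thumb side [ 0.6858 -0.3893  0.241 ] tongue tip [ 0.6695 -0.3875  0.2382]
yaw -1.457123281953516 0.1184658562708625
[ 0.5019 -0.1029  0.1504]
[ 0.4983 -0.1141  0.1484]
[ 0.6103 -0.1548  0.0729]
```

```bash
cat >> h.py <<'E'
def flapP(a,u,n,y,xf):
    t=0.2618-a; U=np.array([np.sin(t),np.cos(t)]);N=np.array([-np.cos(t),np.sin(t)])
    q=u*U+n*N;return np.array([xf+q[0],y,.03+q[1]])
def visP(a,u,n,y,xv):
    t=np.radians(26.6)-a;U=np.array([-np.cos(t),-np.sin(t)]);N=np.array([-np.sin(t),np.cos(t)])
    q=u*U+n*N;return np.array([xv+q[0],y,.195+q[1]])
def toW(P,pose):
    c,s=np.cos(pose[2]),np.sin(pose[2]);return np.array([pose[0]+c*P[0]-s*P[1],pose[1]+s*P[0]+c*P[1],P[2]])
E
python3 - <<'E'
from h import *
from scipy.optimize import least_squares
np.set_printoptions(precision=4,suppress=True)
c=load('top0');s=load('side0')
tp=lambda u,v:(300+u/3.15,150+v/3.15)
sp=lambda u,v:(170+u/4,120+v/4)
# origin at flap hinge: xf=0 ; unknown x,y,yaw,xv, visor edge thickness ignored
def obs(p):
    xv=p[3]
    return [(c,tp(263,353),visP(0,.102,.046,0,xv)),(s,sp(441,277),visP(0,.102,.046,0,xv)),
     (c,tp(32,397),flapP(.8,.085,.05,0,0)),(s,sp(634,537),flapP(.8,.085,.05,0,0)),
     (c,tp(178,172),visP(0,.143,.003,.11,xv)),(c,tp(250,570),visP(0,.143,.003,-.11,xv)),
     (s,sp(333,500),visP(0,.143,.003,.11,xv)),(s,sp(600,258),visP(0,.143,.003,-.11,xv)),
     (c,tp(57,206),flapP(.8,.104,.0,.103,0)),(c,tp(118,577),flapP(.8,.104,.0,-.103,0)),
     (s,sp(452,583),flapP(.8,.104,.0,.103,0)),(s,sp(698,340),flapP(.8,.104,.0,-.103,0))]
f=lambda p:np.concatenate([proj(k,toW(P,p))-uv for k,uv,P in obs(p)])
r=least_squares(f,[.53,-.35,-1.45,.144],loss='soft_l1');print(r.x);print(f(r.x).reshape(-1,2))
p=r.x;np.save('pose.npy',p)
print('fk',toW(flapP(.8,.085,.05,0,0),p),toW(flapP(0,.085,.05,0,0),p),'vk',toW(visP(0,.102,.046,0,p[3]),p))
# mark pointer candidates & index locus in side view: y=.125 r=.108
im=cv2.imread('pics/s1.png')
for a in np.arange(-0.2,1.3,.1):
    q=proj(s,toW(visP(a,.108,0,.125,p[3]),p));q=((q-[170,120])*4).astype(int)
    cv2.circle(im,tuple(map(int,q)),2,(0,0,255) if abs(a)>.01 else (0,255,0),-1); cv2.putText(im,f'{a:.1f}',tuple(map(int,q+[4,0])),0,.35,(255,0,0),1)
im=im[180:560,80:480];cv2.imwrite('pics/s2.png',cv2.resize(im,None,fx=2,fy=2)[:600*2][:600])
E
```

```text
[ 0.5424 -0.3521 -1.4391  0.1447]
[[-0.9574  0.1333]
 [-0.0014 -0.3648]
 [-1.221   1.3913]
 [-0.2717 -0.075 ]
 [ 0.393  -1.1884]
 [-0.1749  0.2537]
 [-0.9092  0.9088]
 [ 0.0278 -0.8139]
 [-0.0006 -0.3355]
 [ 0.0646 -0.0579]
 [-0.0394 -0.546 ]
 [-0.0552 -1.0223]]
fk [ 0.531  -0.2663  0.0774] [ 0.5389 -0.326   0.125 ] vk [ 0.5467 -0.3847  0.1905]
```

View pics/s2.png

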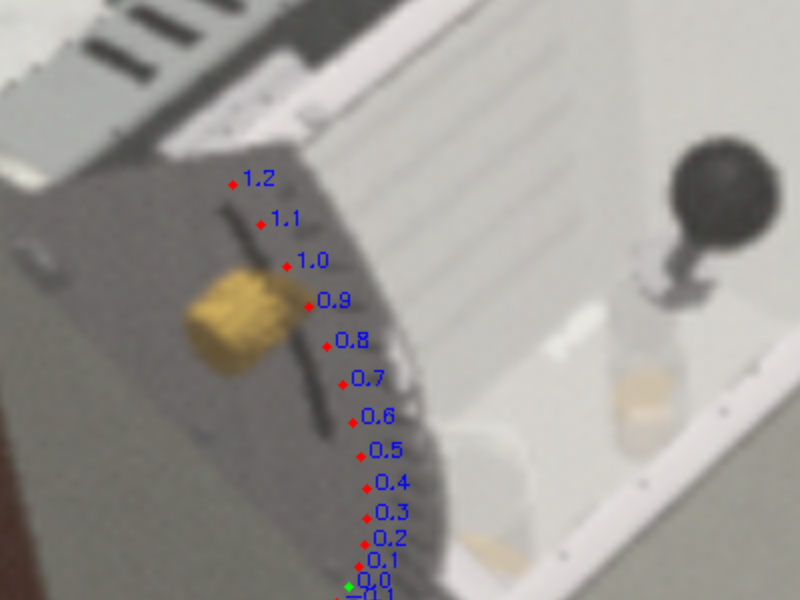

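Request:
drive_tool([
  [[0,0,-0.1645,0,0,-6,1],[0,0,-0.1645,0,0,-6,1],[0,0,-0.1645,0,0,-6,1],[0,0,-0.1645,0,0,-6,1],[0,0,-0.1645,0,0,-6,1],[0,0,-0.1645,0,0,-6,1],[0,0,-0.1645,0,0,-6,1],[0,0,-0.1645,0,0,-6,1],[0,0,0,0,0,0,1]],
])

```text
time: 1.27
tcp_pos: [0.2264, -0.5558, 0.2708]
tcp_rot: [0.998, 0.065, 0.0, 0.0]
contact_force: [-0.1, 0.5, -1.0]
gripper_width: 0.0875
```

```bash
cat > g.py <<'E'
from h import *
from workcell import status,robot
np.set_printoptions(precision=4,suppress=True)
def rel(target,tilt=0.,n=1):
    """target: TCP world; tilt about enc y axis, + = top leans to the front"""
    p=np.load('pose.npy');o=status.get_obs()
    x=np.array([-np.sin(p[2]),np.cos(p[2]),0]);f=-np.array([np.cos(p[2]),np.sin(p[2]),0])
    z=-(np.cos(tilt)*np.array([0,0,1])+np.sin(tilt)*f);y=np.cross(z,x)
    Rt=R.from_matrix(np.c_[x,y,z]);Rc=R.from_quat(o['tcp_rot'])
    print('t',o['time'],'tcp',o['tcp_pos'],'F',o['contact_force'],'w',o['gripper_width'],'q',o['qpos'])
    print('turn',(Rc.inv()*Rt).as_rotvec(),'shift mm cur axes',Rc.inv().apply(target-o['tcp_pos'])*1000,'target axes',Rt.inv().apply(target-o['tcp_pos'])*1000)
E
python3 - <<'E'
from g import *
p=np.load('pose.npy')
g=np.array([0,0,robot.grip_depth])
fk=toW(flapP(.8,.085,.05,0,0),p)
rel(np.array([fk[0],fk[1],.24])); rel(fk-g)
E
```

```text
t 1.275 tcp [ 0.2264 -0.5558  0.2708] F [-0.1012  0.4908 -1.0316] w 0.08754204220466247 q [-1.2407  0.1069  1.1282 -0.      1.9061 -1.3712]
turn [ 0.0004 -0.0001 -0.0012] shift mm cur axes [ 339.759  -247.354    30.7651] target axes [ 340.0465 -246.9497   30.8354]
t 1.275 tcp [ 0.2264 -0.5558  0.2708] F [-0.1012  0.4908 -1.0316] w 0.08754204220466247 q [-1.2407  0.1069  1.1282 -0.      1.9061 -1.3712]
turn [ 0.0004 -0.0001 -0.0012] shift mm cur axes [ 339.7469 -247.4222  212.1109] target axes [ 340.0465 -246.9497  212.1812]
```

Request:
drive_tool([
  [[0,0,0,34,-24.7,0,1],[0,0,0,34,-24.7,0,1],[0,0,0,34,-24.7,0,1],[0,0,0,34,-24.7,0,1],[0,0,0,34,-24.7,0,1],[0,0,0,34,-24.7,0,1],[0,0,0,34,-24.7,0,1],[0,0,0,34,-24.7,0,1],[0,0,0,34,-24.7,0,1],[0,0,0,34,-24.7,0,1],[0,0,0,0,0,20,1],[0,0,0,0,0,0,1]],
])

```text
time: 2.78
tcp_pos: [0.5305, -0.2653, 0.2481]
tcp_rot: [0.998, 0.065, -0.002, -0.001]
contact_force: [-0.2, -0.0, -0.4]
gripper_width: 0.0877
```

Run:
```python
from g import *
from workcell import cams
p=np.load('pose.npy')
g=np.array([0,0,robot.grip_depth])
fk=toW(flapP(.8,.085,.05,0,0),p)
rel(fk-g)
o=status.get_obs();c=cams.read_camera('wrist');cv2.imwrite('pics/w1.png',c['frame'][:,:,::-1])
T=np.eye(4);T[:3,:3]=R.from_quat(o['tcp_rot']).as_matrix();T[:3,3]=o['tcp_pos'];T=T@c['mount']
np.savez('pics/w1.npz',**c,T=T)
print('fk',proj(c,fk,T),'vk',proj(c,toW(visP(0,.102,.046,0,p[3]),p),T))
```

```text
t 2.775 tcp [ 0.5305 -0.2653  0.2481] F [-0.1576 -0.044  -0.4302] w 0.08771571911828134 q [-0.521   0.0835  1.1936 -0.0001  1.8689 -0.6511]
turn [-0.0025  0.0035 -0.0017] shift mm cur axes [  1.0722   1.5046 189.4568] target axes [  0.4014   1.0285 189.4626]
fk [319.6013 220.6397] vk [319.1654 408.7713]
```

View pics/w1.png

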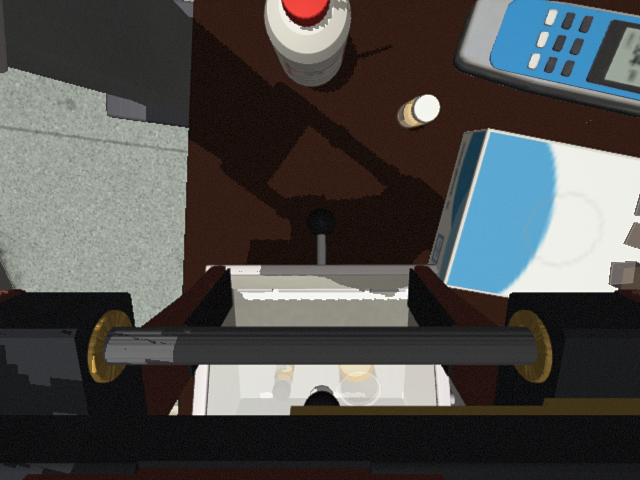

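Request:
drive_tool([
  [[0,0,0,0,1,22,1],[0,0,0,0,0,22,1],[0,0,0,0,0,22,1],[0,0,0,0,0,22,1],[0,0,0,0,0,22,1],[0,0,0,0,0,22,1],[0,0,0,0,0,22,1],[0,0,0,0,0,22,1],[0,0,0,0,0,13,1],[0,0,0,0,0,0,1]],
])

```text
time: 4.08
tcp_pos: [0.5305, -0.2672, 0.0611]
tcp_rot: [0.998, 0.065, -0.001, -0.0]
contact_force: [-0.4, -0.6, 0.2]
gripper_width: 0.0878
```

Request:
drive_tool([
  [[0,0,0,0,0,0,-1],[0,0,0,0,0,0,-1],[0,0,0,0,0,0,-1],[0,0,0,0,0,0,-1],[0,0,0,0,0,0,-1],[0,0,0,0,0,0,-1]],
], newtons=20)

```text
time: 4.82
tcp_pos: [0.531, -0.267, 0.0616]
tcp_rot: [0.998, 0.066, -0.0, -0.0]
contact_force: [0.3, -0.2, -0.5]
gripper_width: 0.0311
```

Run:
```python
from g import *
p=np.load('pose.npy')
for a in np.arange(.8,-.05,-.1):
    b=toW(flapP(a,.085,.05,0,0),p); f=flapP(a,.085,.05,0,0)-flapP(.8,.085,.05,0,0); print(round(a,2),'tooly',f[0]*1000,'toolz',-f[2]*1000)
rel(toW(flapP(.8,.085,.05,0,0),p)-[0,0,.0187])
```

```text
0.8 tooly 0.0 toolz -0.0
0.7 tooly 5.1596825883635375 toolz -8.399205970193654
0.6 tooly 11.13210968442263 toolz -16.241342153954925
0.5 tooly 17.85760677085539 toolz -23.448052518801248
0.4 tooly 25.26897490392792 toolz -29.947329996988778
0.3 tooly 33.29216214312716 toolz -35.674235956330996
0.2 tooly 41.84700345367212 toolz -40.57154904554555
0.1 tooly 50.8480216890424 toolz -44.590336931081495
0.0 tooly 60.205281650371234 toolz -47.6904452128212
t 4.825 tcp [ 0.531  -0.267   0.0616] F [ 0.2961 -0.1645 -0.4659] w 0.031138057561098158 q [-0.5232  0.1042  1.5025 -0.      1.5351 -0.6553]
turn [-0.0001  0.0001  0.0004] shift mm cur axes [ 0.1745 -0.7123  2.927 ] target axes [ 0.1738 -0.7125  2.927 ]
```

Request:
drive_tool([
  [[0,0,0,0,0,0,-1],[0,0,0,0,0,0,-1],[0,0,0,0,0,0,-1],[0,0,0,0,5.2,-8.4,-1],[0,0,0,0,6,-7.8,-1],[0,0,0,0,6.7,-7.2,-1],[0,0,0,0,7.4,-6.5,-1],[0,0,0,0,8,-5.7,-1],[0,0,0,0,8.6,-4.9,-1],[0,0,0,0,0,0,-1]],
])

```text
time: 6.08
tcp_pos: [0.5371, -0.3094, 0.1029]
tcp_rot: [0.998, 0.066, 0.001, 0.0]
contact_force: [4.3, 0.8, -0.4]
gripper_width: 0.0268
```

Run:
```python
from g import *
from workcell import cams
p=np.load('pose.npy')
rel(toW(flapP(.2,.085,.05,0,0),p)-[0,0,.0216])
t=.35;d=np.array([0,np.sin(t),-np.cos(t)])
rel(toW(flapP(.0,.085,.05,0,0),p)+.0216*toW(np.array([np.sin(t),0,-np.cos(t)]),[0,0,p[2]]),.35)
c=cams.read_camera('side');cv2.imwrite('pics/s3.png',c['frame'][60:330,130:470,::-1].repeat(2,0).repeat(2,1))
```

```text
t 6.075 tcp [ 0.5371 -0.3094  0.1029] F [ 4.3486  0.8145 -0.3601] w 0.026799097474978894 q [-0.5777  0.1516  1.3771  0.0006  1.6113 -0.7093]
turn [ 0.0006 -0.0016 -0.0001] shift mm cur axes [-0.4039 -1.6345  6.5537] target axes [-0.3934 -1.6307  6.5553]
t 6.075 tcp [ 0.5371 -0.3094  0.1029] F [ 4.3486  0.8145 -0.3601] w 0.026799097474978894 q [-0.5777  0.1516  1.3771  0.0006  1.6113 -0.7093]
turn [-0.3494 -0.0016 -0.0004] shift mm cur axes [-0.3886 24.1353 -1.8595] target axes [-0.3934 23.3133  6.516 ]
```

View pics/s3.png

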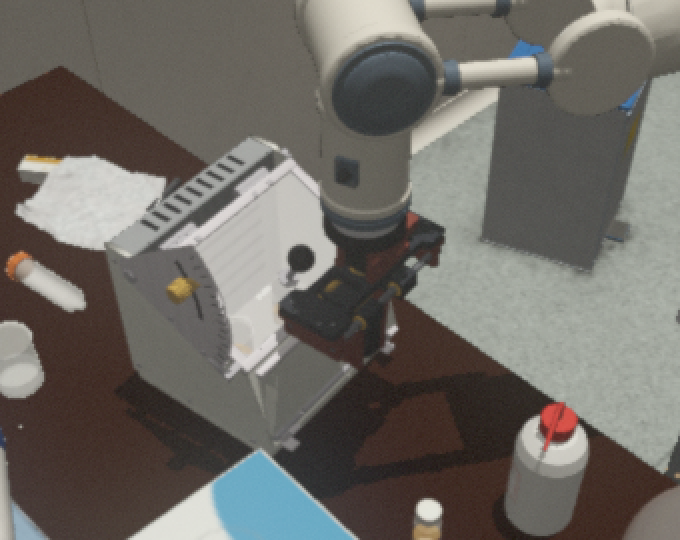

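Request:
drive_tool([
  [[-0.0875,0,0,0,1.9,0,-1],[-0.0875,0,0,0,1.9,0,-1],[-0.0875,0,0,0,1.9,0,-1],[-0.0875,0,0,0,1.9,0,-1],[0,0,0,0,4.8,-0.1,-1],[0,0,0,0,4.8,-0.1,-1],[0,0,0,0,4.8,-0.1,-1],[0,0,0,0,4.8,-0.1,-1],[0,0,0,0,0,0,-1],[0,0,0,0,0,0,-1]],
])

```text
time: 7.38
tcp_pos: [0.5405, -0.3343, 0.1108]
tcp_rot: [0.983, 0.065, 0.012, 0.174]
contact_force: [4.7, 3.8, 4.4]
gripper_width: 0.027
```

Run:
```python
from g import *
p=np.load('pose.npy')
t=.35
rel(toW(flapP(.0,.085,.05,0,0),p)+.0216*toW(np.array([np.sin(t),0,-np.cos(t)]),[0,0,p[2]]),.35)
```

```text
t 7.375 tcp [ 0.5405 -0.3343  0.1108] F [4.6846 3.8254 4.3831] w 0.027037853937384775 q [-0.4504  0.0169  1.5429 -0.2943  1.3904 -0.5564]
turn [-0.0002 -0.0016 -0.0009] shift mm cur axes [-0.4294 -3.0975  5.3416] target axes [-0.4182 -3.0988  5.3417]
```

Run:
```python
from workcell import cams
import cv2,numpy as np
a=cams.read_camera('top')['frame'][150:350,280:520,::-1];b=cams.read_camera('side')['frame'][120:320,170:410,::-1]
cv2.imwrite('pics/m4.png',cv2.resize(np.hstack([a,b]),None,fx=1.66,fy=1.66,interpolation=cv2.INTER_CUBIC))
cv2.imwrite('pics/w4.png',cams.read_camera('wrist')['frame'][:,:,::-1])
```

```text
(no output)
```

View pics/m4.png

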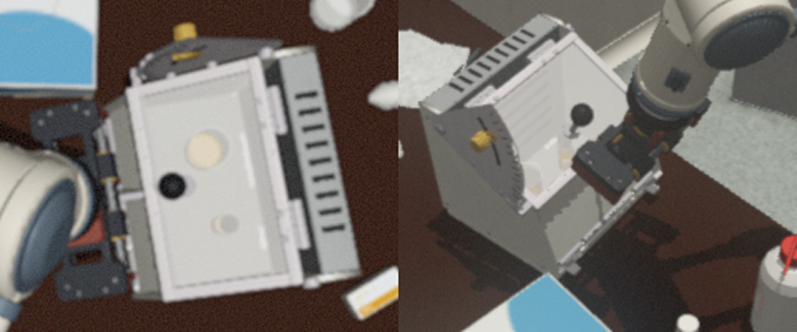

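View pics/w4.png

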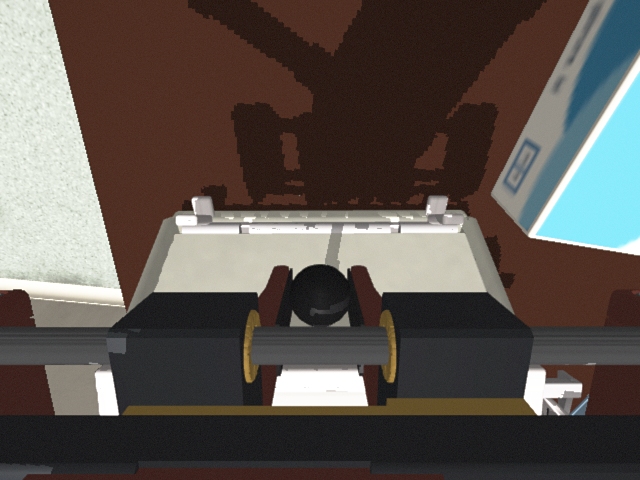

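Run:
```python
from g import *
from workcell import cams
p=np.load('pose.npy')
def enc(P):
    d=P[:2]-p[:2];c,s=np.cos(p[2]),np.sin(p[2]);return np.array([c*d[0]+s*d[1],-s*d[0]+c*d[1],P[2]])
o=status.get_obs();c=cams.read_camera('wrist')
T=np.eye(4);T[:3,:3]=R.from_quat(o['tcp_rot']).as_matrix();T[:3,3]=o['tcp_pos'];T=T@c['mount']
for u,v in [(200,245),(190,280),(270,250),(400,245),(450,280),(230,270),(320,280),(320,300)]: 
    e=enc(px(c,u,v,T=T));print(u,v,e,'lean',np.arctan2(e[0],e[2]-.03))
c=cams.read_camera('side')
for u,v in [(280,285),(290,275),(300,265),(315,240),(320,250)]:
    e=enc(px(c,u,v));print('s',u,v,e,np.arctan2(e[0],e[2]-.03))
```

```text
200 245 [ 0.0036 -0.0801  0.046 ] lean 0.22374777350748923
190 280 [ 0.0103 -0.0795  0.0745] lean 0.22836242711024846
270 250 [ 0.0046 -0.0318  0.0505] lean 0.22154672673555365
400 245 [0.0034 0.0565 0.0465] lean 0.20280037083022026
450 280 [0.0095 0.0828 0.0756] lean 0.20566935319555074
230 270 [ 0.0093 -0.0562  0.066 ] lean 0.252775819275495
320 280 [-0.0381  0.0017  0.1304] lean -0.362874597467813
320 300 [-0.0323  0.0017  0.1361] lean -0.2954681706710752
s 280 285 [-0.0179  0.0756 -0.0015] -2.6260051850869544
s 290 275 [-0.0196  0.0436  0.0013] -2.541612328887549
s 300 265 [-0.0191  0.0077 -0.0005] -2.5809679198988387
s 315 240 [-0.0012 -0.0718 -0.002 ] -3.1042351341963674
s 320 250 [-0.0295 -0.0522  0.0012] -2.3438314803186704
```

Request:
drive_tool([
  [[0,0,0,0,1.3,0,-1],[0,0,0,0,1.3,0,-1],[0,0,0,0,1.3,0,-1],[0,0,0,0,0,0,-1],[0,0,0,0,0,0,-1]],
])

```text
time: 8.25
tcp_pos: [0.5405, -0.3345, 0.1108]
tcp_rot: [0.983, 0.065, 0.011, 0.17]
contact_force: [0.1, 15.6, 4.7]
gripper_width: 0.0267
```

Request:
drive_tool([
  [[0,0,0,0,-2,0,-1],[0,0,0,0,0,0,1],[0,0,0,0,0,0,1],[0,0,0,0,0,0,1],[0,0,0,0,0,0,1],[0,0,0,0,0,0,1],[0,0,0,0,0,0,1],[0,0,0,0,0,-20,1],[0,0,0,0,0,-30,1],[0,0,0,0,0,-30,1],[0,0,0,0,0,-30,1],[0,0,0,0,0,0,1]],
])

```text
time: 9.75
tcp_pos: [0.5364, -0.2979, 0.2191]
tcp_rot: [0.982, 0.065, 0.015, 0.175]
contact_force: [-0.9, 0.2, -1.1]
gripper_width: 0.0878
```

Run:
```python
from g import *
from workcell import cams
p=np.load('pose.npy')
vk=toW(visP(0,.102,.046,0,p[3]),p)
rel(vk+[0,0,.06]);rel(vk-[0,0,.0187])
c=cams.read_camera('side');cv2.imwrite('pics/side5.png',c['frame'][:,:,::-1]);np.savez('pics/side5.npz',**c)
crop('side5',170,120,190,170,4,'s5')
im=cv2.imread('pics/s5.png')
for a in (0,):
  for y in (-.1,.1):
    q=(proj(c,toW(flapP(a,.104,0,y,0),p))-[170,120])*4;print(q)
```

```text
t 9.75 tcp [ 0.5364 -0.2979  0.2191] F [-0.8502  0.2343 -1.0987] w 0.08783242228767774 q [-0.3932 -0.0525  1.4207 -0.3012  1.5839 -0.558 ]
turn [ 0.3538 -0.0066  0.0003] shift mm cur axes [-1.1369 92.8669  0.8179] target axes [ -1.2105  87.3986 -31.4045]
t 9.75 tcp [ 0.5364 -0.2979  0.2191] F [-0.8502  0.2343 -1.0987] w 0.08783242228767774 q [-0.3932 -0.0525  1.4207 -0.3012  1.5839 -0.558 ]
turn [ 0.3538 -0.0066  0.0003] shift mm cur axes [-1.6403 65.5968 74.6405] target axes [-1.2105 87.3986 47.2955]
[571.7522 260.6002]
[325.614  484.7595]
```

View pics/s5.png

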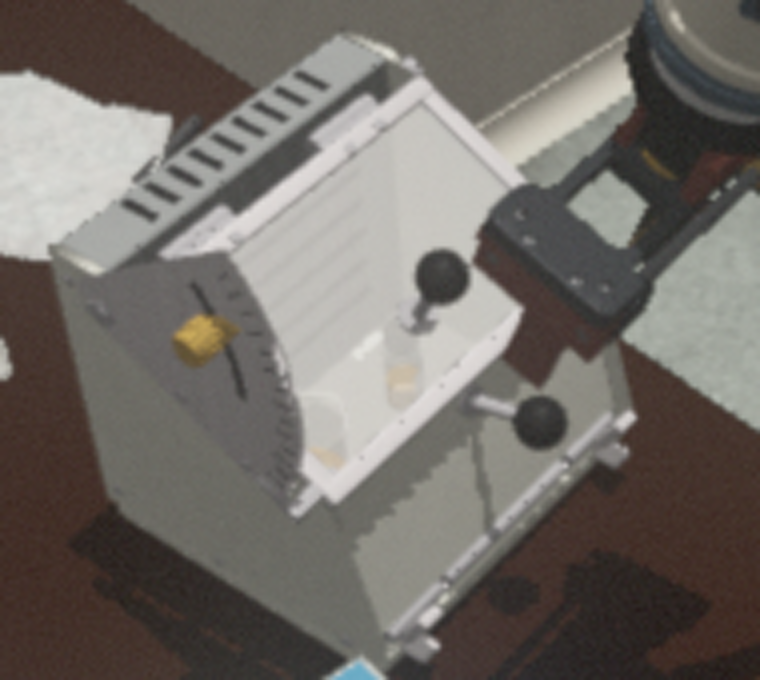

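Request:
drive_tool([
  [[0,0,0,0,0,-25,1],[0,0,0,0,0,-25,1],[0.0885,-0.001,0,0,0,0,1],[0.0885,-0.001,0,0,0,0,1],[0.0885,-0.002,0,0,0,0,1],[0.0885,-0.002,0,0,0,0,1],[0,0,0,0,25,0,1],[0,0,0,0,25,0,1],[0,0,0,0,25,0,1],[0,0,0,0,25,0,1],[0,0,0,0,0,0,1],[0,0,0,0,0,0,1]],
])

```text
time: 11.3
tcp_pos: [0.5458, -0.3798, 0.2595]
tcp_rot: [0.998, 0.065, -0.004, -0.003]
contact_force: [-0.1, 0.1, -0.9]
gripper_width: 0.0879
```

Run:
```python
from g import *
from workcell import cams
p=np.load('pose.npy')
vk=toW(visP(0,.102,.046,0,p[3]),p)
rel(vk-[0,0,.0187])
o=status.get_obs();c=cams.read_camera('wrist');cv2.imwrite('pics/w6.png',c['frame'][:,:,::-1])
T=np.eye(4);T[:3,:3]=R.from_quat(o['tcp_rot']).as_matrix();T[:3,3]=o['tcp_pos'];T=T@c['mount']
print(proj(c,vk,T))
```

```text
t 11.3 tcp [ 0.5458 -0.3798  0.2595] F [-0.1154  0.0892 -0.945 ] w 0.0879097637091795 q [-0.6586  0.2951  0.9351 -0.0011  1.9202 -0.79  ]
turn [-0.0056  0.007  -0.0006] shift mm cur axes [ 0.9326  5.4636 87.7566] target axes [ 0.3134  4.9721 87.7902]
[319.2499 254.7448]
```

View pics/w6.png

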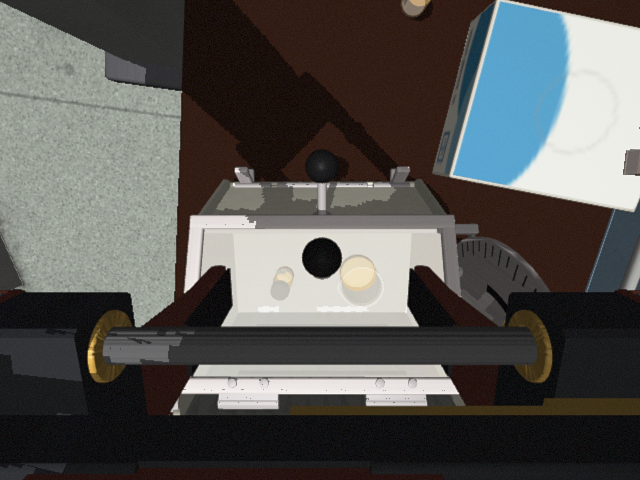

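Request:
drive_tool([
  [[-0.005,0.007,0,1,5.5,0,1],[0,0,0,0,0,22,1],[0,0,0,0,0,22,1],[0,0,0,0,0,22,1],[0,0,0,0,0,24,1],[0,0,0,0,0,0,1],[0,0,0,0,0,0,1]],
])

```text
time: 12.22
tcp_pos: [0.5481, -0.3857, 0.172]
tcp_rot: [0.998, 0.066, 0.001, 0.001]
contact_force: [0.5, -0.9, -0.3]
gripper_width: 0.0882
```

Run:
```python
from g import *
p=np.load('pose.npy')
vk=toW(visP(0,.102,.046,0,p[3]),p)
rel(vk-[0,0,.0187])
b=visP(0,.102,.046,0,0)
for a in np.arange(0,1.01,.1):
    f=visP(a,.102,.046,0,0)-b; print(round(a,2),f[0]*1000,-f[2]*1000)
```

```text
t 12.225 tcp [ 0.5481 -0.3857  0.172 ] F [ 0.4929 -0.869  -0.2719] w 0.08819686018826191 q [-0.664   0.2757  1.1134  0.0001  1.7494 -0.7955]
turn [ 0.0022 -0.0023 -0.0002] shift mm cur axes [-1.2185 -1.1814  0.2513] target axes [-1.2176 -1.1811  0.2566]
0.0 0.0 -0.0
0.1 0.10526070744500127 -11.184123641202442
0.2 1.326544825094672 -22.301864713120402
0.3 3.65164968574834 -33.24213842199988
0.4 7.05734361021583 -43.89563316931544
0.5 11.509598030576592 -54.155902757129034
0.6 16.96392749238204 -63.92042996331349
0.7 23.365834138611415 -73.09165085974811
0.8 30.65135223424455 -81.57792963883826
0.9 38.747687290742014 -89.29447420821424
1.0 47.57394340451182 -96.16418340528915
```

Request:
drive_tool([
  [[0,0,0,-1,-1,0,-1],[0,0,0,0,0,0,-1],[0,0,0,0,0,0,-1],[0,0,0,0,0,0,-1],[0,0,0,0,0,0,-1],[0,0,0,0,0,0,-1],[0,0,0,0,0,0,-1],[0,0,0,0,0,0,-1],[0,0,0,0,0,0,-1],[0,0,0,0,0,0,-1]],
], newtons=30)

```text
time: 13.48
tcp_pos: [0.5473, -0.3848, 0.1705]
tcp_rot: [0.998, 0.066, 0.001, 0.001]
contact_force: [4.1, -0.3, -0.7]
gripper_width: 0.0267
```

Request:
drive_tool([
  [[0,0,0,0,0.1,-5.5,-1],[0,0,0,0,0,-5.6,-1],[0,0,0,0,0.4,-5.6,-1],[0,0,0,0,0.8,-5.5,-1],[0,0,0,0,1,-5.5,-1],[0,0,0,0,1.3,-5.5,-1],[0,0,0,0,1.6,-5.4,-1],[0,0,0,0,1.8,-5.3,-1],[0,0,0,0,2.1,-5.2,-1],[0,0,0,0,2.3,-5.1,-1],[0,0,0,0,0,0,-1]],
])

```text
time: 14.85
tcp_pos: [0.5488, -0.3958, 0.2241]
tcp_rot: [0.998, 0.066, 0.001, -0.0]
contact_force: [4.9, 0.7, -4.2]
gripper_width: 0.0264
```

Run:
```python
from g import *
from workcell import cams
p=np.load('pose.npy')
rel(toW(visP(.5,.102,.046,0,p[3]),p)-[0,0,.0187])
c=cams.read_camera('side');cv2.imwrite('pics/side7.png',c['frame'][:,:,::-1]);np.savez('pics/side7.npz',**c)
crop('side7',170,120,190,170,4,'s7')
```

```text
t 14.85 tcp [ 0.5488 -0.3958  0.2241] F [ 4.8867  0.747  -4.2055] w 0.026420807171431644 q [-0.6757  0.3045  0.987   0.0013  1.8488 -0.8073]
turn [ 0.     -0.0018  0.0003] shift mm cur axes [-0.606   0.2533 -1.7907] target axes [-0.6092  0.2534 -1.7896]
```

View pics/s7.png

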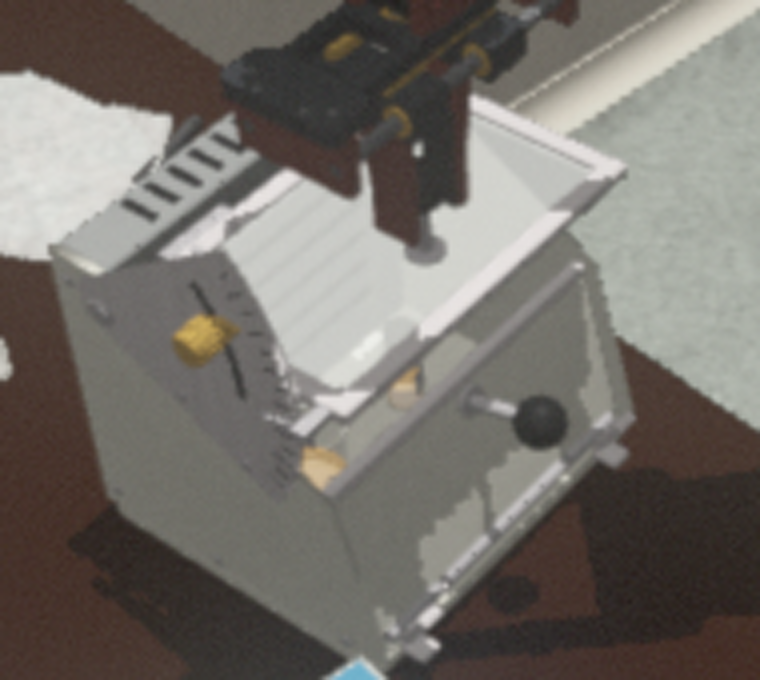

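```bash
cat > mk.py <<'E'
from h import *
import sys
def mk(n,out,u0=205,v0=170,w=66,h=56,k=12):
    s=load(n);p=np.load('pose.npy');crop(n,u0,v0,w,h,k,out);im=cv2.imread(f'pics/{out}.png')
    for a in np.arange(0,1.3,.1):
        q=(proj(s,toW(visP(a,.108,0,.125,p[3]),p))-[u0,v0])*k
        q=tuple(map(int,q));cv2.circle(im,q,3,(0,0,255),-1);cv2.putText(im,f'{a:.1f}',(q[0]+6,q[1]),0,.45,(255,0,0),1)
    cv2.imwrite(f'pics/{out}.png',im)
mk(*sys.argv[1:3])
E
python3 mk.py side7 z7
```

```text
(no output)
```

View pics/z7.png

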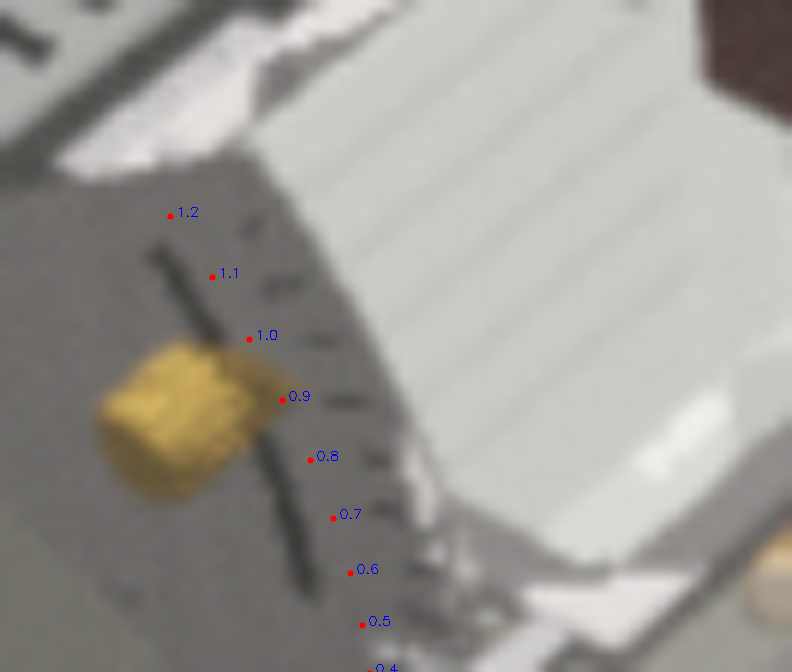

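```bash
python3 - <<'E'
import mk_dummy if 0 else None
E
python3 - <<'E'
from h import *
s=load('side7');p=np.load('pose.npy');crop('side7',222,200,44,40,16,'z8');im=cv2.imread('pics/z8.png')
for a in np.arange(0,1,.1):
    q=tuple(map(int,(proj(s,toW(visP(a,.108,0,.125,p[3]),p))-[222,200])*16));cv2.circle(im,q,3,(0,0,255),-1);cv2.putText(im,f'{a:.1f}',(q[0]+6,q[1]),0,.45,(255,0,0),1)
cv2.imwrite('pics/z8.png',im)
E
```

```text
File "<stdin>", line 1
    import mk_dummy if 0 else None
                    ^^
SyntaxError: invalid syntax
```

View pics/z8.png

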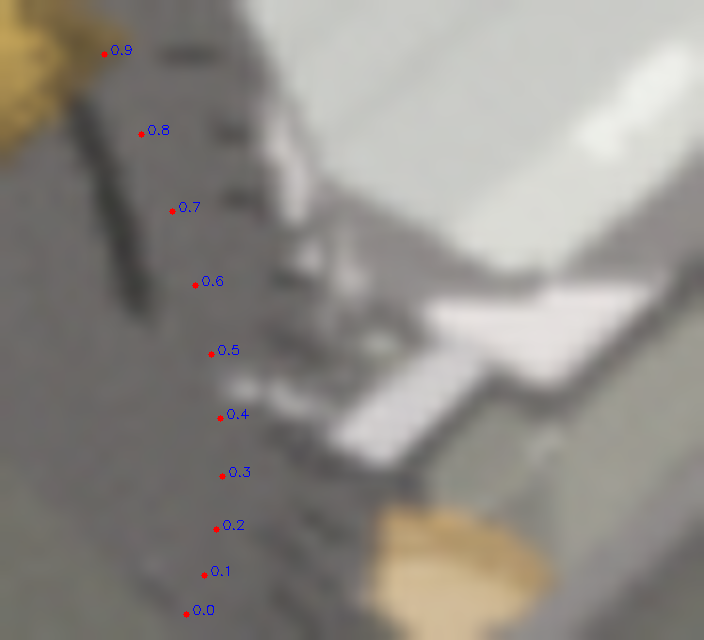

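Request:
drive_tool([
  [[0,0,0,0,0.2,-1.8,-1],[0,0,0,0,2.6,-5,-1],[0,0,0,0,2.9,-4.8,-1],[0,0,0,0,3.1,-4.7,-1],[0,0,0,0,3.3,-4.5,-1],[0,0,0,0,3.6,-4.3,-1],[0,0,0,0,3.7,-4.2,-1],[0,0,0,0,4,-3.9,-1],[0,0,0,0,4.1,-3.8,-1],[0,0,0,0,0,0,-1],[0,0,0,0,0,0,-1]],
])

```text
time: 16.27
tcp_pos: [0.5524, -0.4226, 0.2602]
tcp_rot: [0.998, 0.066, 0.0, -0.001]
contact_force: [6.4, 0.1, -5.4]
gripper_width: 0.0263
```

```bash
cat > z.py <<'E'
from g import *
from workcell import cams
import sys
n=sys.argv[1]
p=np.load('pose.npy')
rel(toW(visP(.92,.102,.046,0,p[3]),p)-[0,0,.0187])
c=cams.read_camera('side');cv2.imwrite(f'pics/side{n}.png',c['frame'][:,:,::-1]);np.savez(f'pics/side{n}.npz',**c)
u0,v0,k=210,178,16
crop(f'side{n}',u0,v0,44,36,k,'z'+n);im=cv2.imread(f'pics/z{n}.png')
for a in np.arange(.5,1.2,.1):
    q=tuple(map(int,(proj(c,toW(visP(a,.108,0,.125,p[3]),p))-[u0,v0])*k));cv2.circle(im,q,3,(0,0,255),-1);cv2.putText(im,f'{a:.1f}',(q[0]-36,q[1]),0,.45,(255,0,0),1)
cv2.imwrite(f'pics/z{n}.png',im)
E
python3 z.py 9
```

```text
t 16.275 tcp [ 0.5524 -0.4226  0.2602] F [ 6.4339  0.1188 -5.4272] w 0.02631036529984797 q [-0.7028  0.3794  0.831   0.0017  1.9314 -0.8346]
turn [-0.0013 -0.001   0.0008] shift mm cur axes [-0.6704  2.0964 -2.2611] target axes [-0.6712  2.0998 -2.2577]
```

View pics/z9.png

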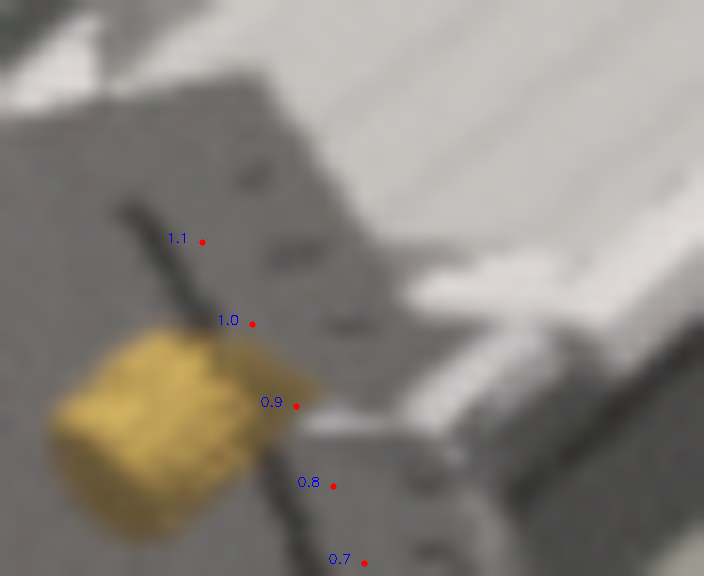

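Request:
drive_tool([
  [[0,0,0,0,1,-0.9,-1],[0,0,0,0,1,-0.9,-1],[0,0,0,0,0,0,-1],[0,0,0,0,0,0,-1],[0,0,0,0,0,0,-1],[0,0,0,0,0,0,-1]],
])

```text
time: 17.08
tcp_pos: [0.5526, -0.4245, 0.2619]
tcp_rot: [0.998, 0.066, 0.0, -0.001]
contact_force: [5.5, 0.5, -5.3]
gripper_width: 0.0266
```

```bash
python3 z.py 10
```

```text
t 17.075 tcp [ 0.5526 -0.4245  0.2619] F [ 5.4946  0.4885 -5.2693] w 0.026600612469842647 q [-0.7046  0.3849  0.8212  0.0018  1.9361 -0.8366]
turn [-0.0016 -0.0008  0.0009] shift mm cur axes [-0.6341  0.2188 -0.6337] target axes [-0.6344  0.2204 -0.6329]
```

View pics/z10.png

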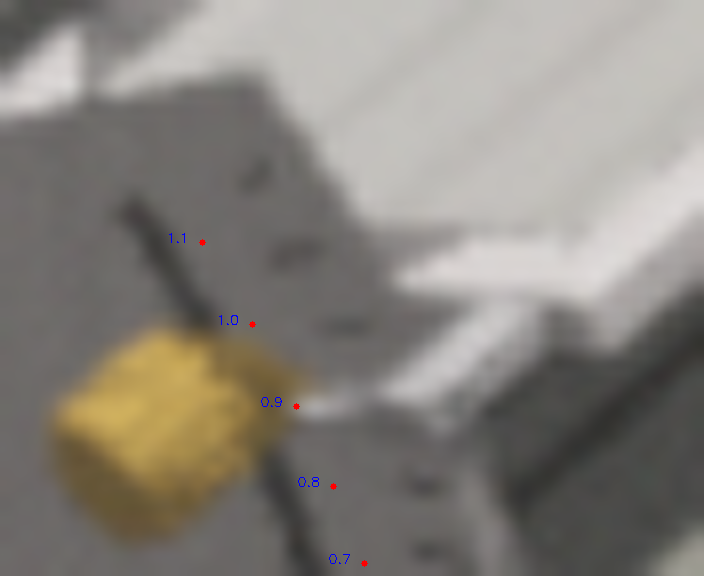

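Run:
```python
from workcell import cams
import cv2,numpy as np
a=cams.read_camera('top')['frame'][150:350,150:520,::-1]
cv2.imwrite('pics/m10.png',cv2.resize(a,None,fx=2.1,fy=2.1,interpolation=cv2.INTER_CUBIC))
a=cams.read_camera('wrist')['frame'][:,:,::-1]
cv2.imwrite('pics/w10.png',a)
a=cams.read_camera('side')['frame'][100:380,130:470,::-1]
cv2.imwrite('pics/s10.png',cv2.resize(a,None,fx=2,fy=2,interpolation=cv2.INTER_CUBIC))
```

```text
(no output)
```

View pics/m10.png

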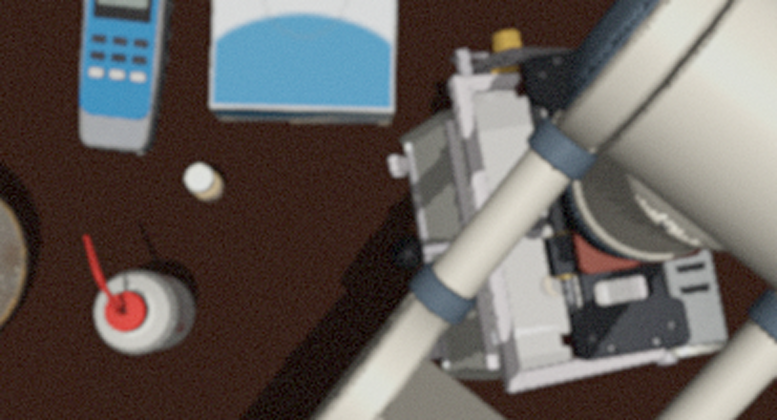

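View pics/w10.png

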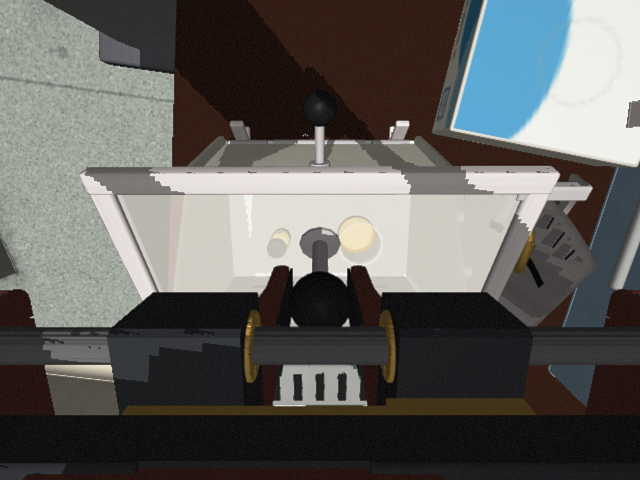

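View pics/s10.png

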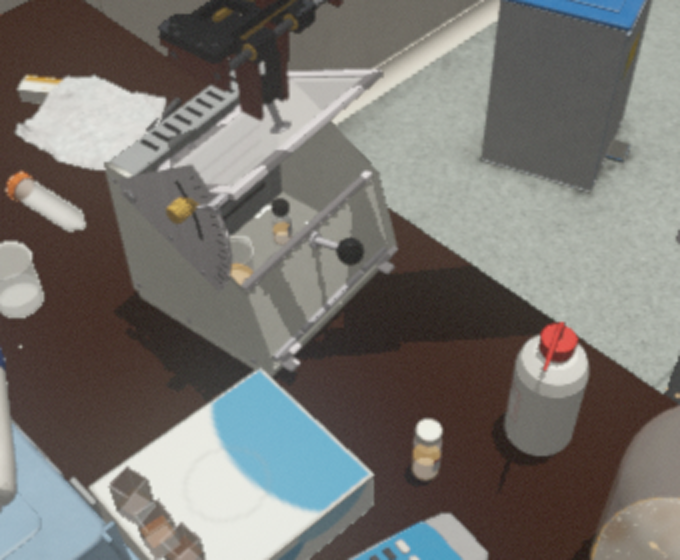

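Request:
drive_tool([
  [[0,0,0,0,0.4,-0.4,-1],[0,0,0,0,0,0,-1],[0,0,0,0,0,0,-1],[0,0,0,0,0,0,-1],[0,0,0,0,0,0,-1],[0,0,0,0,0,0,-1],[0,0,0,0,0,0,-1],[0,0,0,0,0,0,-1]],
])

```text
time: 18.27
tcp_pos: [0.5527, -0.4249, 0.2622]
tcp_rot: [0.998, 0.066, 0.0, -0.001]
contact_force: [5.4, 1.7, -3.7]
gripper_width: 0.0269
```

```bash
python3 z.py 11
```

```text
t 18.275 tcp [ 0.5527 -0.4249  0.2622] F [ 5.4493  1.6856 -3.6714] w 0.026862971171755276 q [-0.705   0.3861  0.8191  0.0017  1.937  -0.8369]
turn [-0.0015 -0.0008  0.0009] shift mm cur axes [-0.6789 -0.1899 -0.2887] target axes [-0.6793 -0.1889 -0.2885]
```

View pics/z11.png

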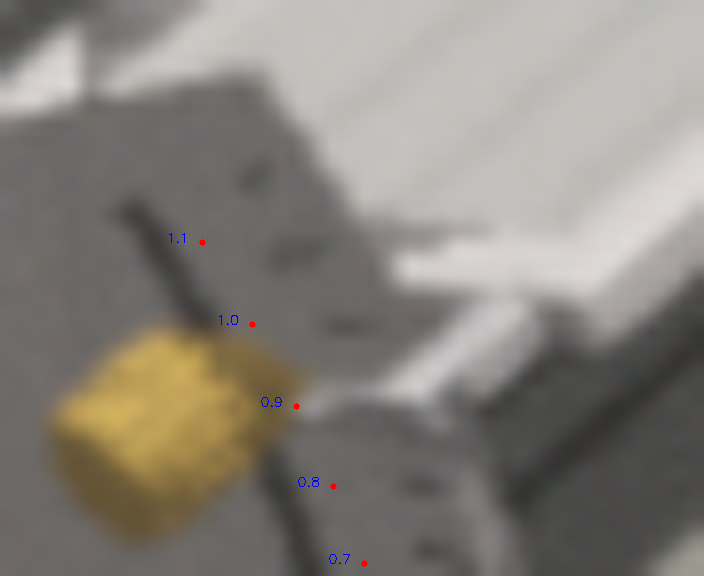

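Run:
```python
from workcell import status,job
o=status.get_obs();print(o['time'],o['contact_force'],abs(o['joint_velocities']).max(),o['gripper_width']);print(job.sign_off())
```

```text
18.325 [ 6.38582157  0.98159774 -4.91659086] 0.001209184753254064 0.02640584818663064
the job is handed in; nothing more can be done
None
```

The flap is shut, and the visor is raised to the index with the gripper still holding its knob at 30 N. I handed the job in at 18.3 s of the 48 s allowed. No verdict was reported.

**Flap:** I gripped its ball knob and took it up until it met its stop, with 15.6 N of push-back and no further movement. It stayed shut after I let go. A depth reading taken just before that last push put it about 0.03–0.05 rad from the nominal shut angle. I did not repeat that reading at the stop, so shut is judged from the stop and the later pictures.

**Visor:** The pointer tip and index tip look touching in the side view, with an estimated gap of 2 mm or less. That is read off the picture, against the 8 mm allowed. The arm's joints were nearly still, at about 0.001 rad/s. The wrist showed about 5 N of downward load from the visor.

**Left in place:** I saw no movement of the index in the side pictures, comparing its position before the pointer reached it with its position at the end. The wash bottle and vial are still standing clear of the arm. I judged them by eye and did not measure them again.

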